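# Clear the offcuts from a mitre-saw wing and set the length stop to the pattern board

## Robot

A 6-joint arm with a two-finger parallel gripper is mounted at the origin on the work surface. World frame = base frame: x ahead of the robot, y to its left, z up, the work surface at z = 0. Lengths are in mm, angles in rad, forces in N, time in s.
With the tool pointing down it reaches from about 275 to 1000 mm from the base axis. Payload 8.4 kg.
Tool frame: the origin (TCP) lies between the finger pads; the fingertips stand 25 mm ahead of it and the grasp point (between the pads) lies 6 mm ahead of it; z points along the fingers, y is the line along which they close (so a half turn about z gives the same grasp; the last joint's range is limited). The gripper opens to 85 mm and grips with 20 to 120 N. Pads are 22 mm wide; open, the fingers measure 114 mm over their backs; the gripper's body (76 mm by 85 mm) begins 54 mm behind the grasp point. The pads swing forward as they close: fully open they stand 13 mm farther back than shut.
Start: joints at [-1.163, 0.353, 1.633, -0, 1.155, -0.002], TCP at [249.015, -573.254, 256.281] pointing down, gripper open.
Joint ranges: [-2.63, 2.63], [-0.92, 2.1], [0.06, 2.66], [-1.3, 4.44], [0, 2.69], [-3.02, 3.02]. Speed limits (rad/s): [2.22, 2.22, 2.79, 3.14, 3.14, 3.14].

## Interface

Orientations are given as [roll, pitch, yaw] about the fixed x, y, z axes, in that order (R = Rz(yaw) Ry(pitch) Rx(roll)).
In Python, from rig import r, eyes, workorder gives the robot as it stands. The module is installed in compiled form; this text tells all that it offers.
- The arm moves only by the tool step_arm, never from a script. Its argument "moves" is a list of rows, each an object of numbers: "tx", "ty", "tz": the shift along the tool's x, y, z scaled (see below); "ax", "ay", "az": the turn, a rotation vector about the tool's x, y, z scaled (see below). In form: [{"tx": .., "ty": .., "tz": .., "ax": .., "ay": .., "az": ..}, ...]. A call has 1 to 5 rows; each row shifts and turns the commanded pose from where the row before left it, along the tool's axes as they then stand; what a row does not reach is not made up. The controller multiplies each number of a shift by 25 mm and each number of a turn by 90 degrees. A row lasts 1/8 s, in which the tool goes at most 62.5 mm and 10.7 degrees, less where a joint would pass 70% of its speed; a pose out of reach is approached as far as the arm can. A call with a number of a shift or a turn outside -1 to 1 is refused whole. A call with a gripper value outside its range is refused whole. "gripper" is the opening, from 0 (shut) to 1 (fully open), set as the call begins (left out, the last holds). The fingers move at their own pace and stop on an object; "newtons" is the grip in N (left out, the last holds). Time passes only in rows, so rows that do not move let the fingers close. It gives the time, the measured TCP pose, the force, the opening and the grip force at its end, in the units of the state.
- r.sense(): the state, without advancing time (a new reading comes with each control period).
- eyes.grab_frame(name): name is "scene" or "side" or "wrist"; returns (picture, depth): 384x512x3 uint8, red, green, blue; 384x512 float32, mm along the optical axis (not along the pixel's ray), 0 where there is no reading.
- eyes.camera_info(name): a dict with "intrinsics" (3x3 intrinsics, pixels), "cam_to_world" (4x4, takes a point from camera to world coordinates). Camera axes: x right, y up, looking along -z (the intrinsics and any distortion apply to the point x, -y, -z); pixel columns grow to the right and rows downward; lengths in mm; the calibration is good to about 2 mm. A picture is of the moment at which its call begins: read the wrist's pose just before it. camera_info takes no time and is no camera call; for the wrist camera it gives the pose at the moment of the call.
- workorder.sign_off(): hands the job in; it is judged then, once.
The state is a dict: "clock": time; "qpos": joint angles; "qvel": joint speeds; "joint_efforts": joint torques, N m; "eef_pos": TCP position; "tcp_rot": TCP orientation; "contact_force": force on the tool from outside, world axes, zero at the start; "wrist_torque": the same for the moment, N m; "opening": opening from 0.0 (shut) to 1.0 (fully open); "grasp_force": force on a finger pad.
Only numpy, scipy, OpenCV 4.12 (cv2) and the standard library are available. Lean on these libraries where they do the work, as an engineer would, in place of code of your own. Each camera call takes 0.05 s, during which the arm holds its last target. There are 200 camera calls.

## Task

Brush the three loose offcuts off the saw wing's bed into the scrap box under its front edge, using the bench brush and not your fingers, and lay the brush back where it was, bristles down. Then slide the stop block along the fence until its adjusting screw just touches the end of the pattern board, by feel: the board lies exactly to the saw's cut line and must not be shifted. Leave the things on the bench alone, and let go of everything.

Things in the scene. Friction and masses are not known exactly. Their poses are not given: they have to be found in the camera images.
- wing: Fixed wing (side table) of a mitre saw: white bed 205 mm deep (x), 1260 mm long (y), top 90 mm above the bench. Origin: on the bench plane, under mid-depth. Axes: x across the bed towards the fence, y along the fence to the left, z up. Bed's front edge at x = -102 mm, face of the plywood fence at x = +102 mm; fence top 76 mm above the bed. The saw's cut line, far right, is at y = -930 mm.
- scrap_box: Fixed open plywood box 190 x 420 x 60 mm, walls 8 mm, on the bench along the wing's front edge, its far wall tucked under the bed's overhang. Origin: centre of its underside; x and y parallel to the wing's.
- scrap_box_in (a point): Centre of the scrap box's inner floor (8 mm above the bench).
- brush: Bench brush lying bristles down on the bed, left of the stop block. Wooden head 34 mm wide (x), 182 mm long (y), 50 to 78 mm above the tips; under it black bristles, 28 x 178 mm in plan. The handle (28 mm wide, 53 to 77 mm above the tips) runs on to y = +183 mm. 0.2 kg, balanced at y = +30 mm. Origin: centre of the bristle tips; y towards the handle, z up.
- brush_back (a point): Centre of the top of the brush's head, 78 mm above the bristle tips. The bristles are springy: pressed on the bed they begin to yield at 3.5 N and are fully in, by 10 mm, at 8.5 N.
- board_end: Loose offcut, flat board: 84 (x) x 60 (y) x 19 mm high, wood. Origin: centre of its underside. About 55 g.
- batten_end: Loose offcut, square batten: 84 (x) x 32 (y) x 32 mm high, wood. Origin: centre of its underside. About 45 g.
- mitre_end: Loose offcut of a stud with a pointed, double-mitred end: 64 mm wide (y), 36 mm high, running from x = -32 mm (square end) to x = +40 mm (point), wood. Origin: on its underside. About 65 g.
- pattern: The pattern board: a planed stud 650 mm long, 64 mm wide, 38 mm high, 0.95 kg, lying loose on the bed against the fence, along the wing's y, to the right of the offcuts. It slides if pushed with more than about 4.5 N. Origin: centre of its left end's lower edge; it extends 650 mm towards -y, as far as the saw's cut line.
- pattern_end (a point): Centre of the pattern board's left end face (19 mm above the bed), which the stop's screw must touch. Axes as the wing's.
- stop_block (a joint): Place in m of the aluminium stop block on the fence: 0 = its middle at wing y +200 mm, growing as it slides right (wing -y) to the board, at most 0.50; drags with 1.5 N, stays where left. Block 44 mm wide along the fence, reaching 45 mm out from its face. An adjusting screw (20 mm head, 21 mm above the bed) stands 6 to 21 mm out of its right side, set differently each time, unmeasured, rigid.
- stop_grip (a point): Centre of the upright black plastic grip on top of the stop block: 24 mm thick along the fence (wing y), 46 mm across it (wing x), 42 mm high, spanning 89 to 131 mm above the bed; this point is 110 mm above the bed.
- try_square: Bystander on the bench: try square lying flat, wooden stock 120 mm, blade 170 mm. Origin: under the middle of the stock.
- tape: Bystander on the bench: black tape measure 72 x 66 x 36 mm. Origin: centre of its underside.
- glue: Bystander on the bench: white glue bottle 60 mm across, 160 mm high. Origin: centre of its underside.
There are look-alikes about, which are no part of the job. What is shaped like the board_end but black or yellow is not meant.

How it is judged (in metres and radians):
On the way, in this order (a step that is already met when the one before it is completed fails the run):
1. all three offcuts have been swept off the bed into the scrap box (x of board_end in the frame of scrap_box_in between -0.1 and 0.1 m and y of board_end in the frame of scrap_box_in between -0.21 and 0.21 m and z of each of board_end, batten_end, mitre_end in the frame of scrap_box_in below 0.068 m and x of batten_end in the frame of scrap_box_in between -0.1 and 0.1 m and y of batten_end in the frame of scrap_box_in between -0.21 and 0.21 m and x of mitre_end in the frame of scrap_box_in between -0.1 and 0.1 m and y of mitre_end in the frame of scrap_box_in between -0.21 and 0.21 m), for 0.2 s.
2. the brush lies where it was, bristles down and released (distance of brush from where it was at the start of the episode below 0.06 m and angle between brush's own z axis and vertical below 0.15 rad and contact force between the fingers and brush below 0.1 N and linear speed of brush below 0.02 m/s), for 0.2 s.
3. the stop block's screw stands against the end of the pattern board (gap under 1.5 mm) (y of stop_screw_c1 in the frame of pattern_end below 0.0045 m), for 0.2 s.
At the end, for the whole second after the job is handed in: The three offcuts lie in the scrap box; the brush lies bristles down (within 0.15 rad) within 60 mm of where it started, released; the stop block's screw stands against the pattern board's end (gap under 1.5 mm), released and at rest; the pattern board is within 3 mm of where it started (all of step 1 and all of step 2 and y of stop_screw_c1 in the frame of pattern_end below 0.0045 m and distance of pattern from where it was at the start of the episode below 0.003 m and velocity of joint stop_block between -0.005 and 0.005 m/s and contact force between the fingers and stop_block below 0.1 N); the robot touches nothing.
It fails at once if the fingers or the arm touch an offcut: they are to be swept with the brush (contact force between any of the fingers, the arm and board_end above 1 N or contact force between any of the fingers, the arm and batten_end above 1 N or contact force between any of the fingers, the arm and mitre_end above 1 N).
It fails at once if the pattern board is shifted by more than 4 mm (distance of pattern from where it was at the start of the episode above 0.004 m).
It fails at once if a thing on the bench is disturbed (moved more than 15 mm) (distance of any of try_square, tape, glue from where it was at the start of the episode above 0.015 m).
It also fails if it takes over 72 s, if anything falls off the work surface, if the arm or the gripper's body presses on something with over 40 N, if the wrist force passes 120 N, or if a joint passes its speed limit or range.

## Working session

There is one attempt and no reset: what is moved stays moved. The work goes in short steps, Python scripts to look and compute and a tool call to move; the robot and the scene stay as the last step left them, time stands still between calls to the robot, and variables do not carry over. Pictures are saved under pics/ and viewed, at most 10 in all, crops included, and the job is handed in when it is done.

Besides the shell and the picture viewer there is one more tool, called after ">>>" as name([rows], argument=value, ...), one row to a line, values as JSON. step_arm: Moves the arm, as the interface text tells. Its arguments: {"type":"object","properties":{"moves":{"type":"array","items":{"type":"object","properties":{"tx":{"type":"number"},"ty":{"type":"number"},"tz":{"type":"number"},"ax":{"type":"number"},"ay":{"type":"number"},"az":{"type":"number"}}}},"gripper":{"type":"number"},"newtons":{"type":"number"}},"required":["moves"]}

```bash
mkdir -p pics; cat > h.py <<'E'
import numpy as np, cv2
from rig import r, eyes, workorder
def grab(n):
    ci=eyes.camera_info(n); p,d=eyes.grab_frame(n); return p,d,np.array(ci["intrinsics"]),np.array(ci["cam_to_world"])
def cloud(d,K,T):
    v,u=np.mgrid[0:d.shape[0],0:d.shape[1]]
    c=np.stack([(u-K[0,2])/K[0,0]*d,-(v-K[1,2])/K[1,1]*d,-d],-1)
    return c@T[:3,:3].T+T[:3,3]
E
python3 - <<'E'
from h import *
s=r.sense(); print({k:np.round(v,3).tolist() for k,v in s.items()})
for n in("scene","side"):
    p,d,K,T=grab(n); np.savez(f"{n}0.npz",p=p,d=d,K=K,T=T); print(n,K.round(1).tolist(),T.round(3).tolist())
    cv2.imwrite(f"pics/{n}0.png",cv2.resize(p[:,:,::-1],(800,600)))
E
```

```text
{'clock': 0.0, 'qpos': [-1.163, 0.354, 1.634, -0.0, 1.155, -0.002], 'qvel': [-0.0, -0.0, -0.0, 0.001, 0.001, -0.002], 'joint_efforts': [-0.002, -60.527, -34.206, -0.0, 0.01, -0.0], 'eef_pos': [248.826, -572.841, 255.554], 'tcp_rot': [-3.14, -0.0, 0.41], 'contact_force': [0.002, 0.219, -0.391], 'wrist_torque': [0.036, 0.018, 0.056], 'grasp_force': 0.0, 'opening': 1.0}
scene [[443.8, 0.0, 251.0], [0.0, 443.8, 189.0], [0.0, 0.0, 1.0]] [[-0.814, -0.491, 0.311, 983.038], [0.581, -0.676, 0.453, 571.677], [-0.012, 0.55, 0.835, 1255.879], [0.0, 0.0, 0.0, 1.0]]
side [[422.0, 0.0, 253.4], [0.0, 422.0, 186.6], [0.0, 0.0, 1.0]] [[-0.889, 0.283, -0.36, 106.063], [-0.458, -0.524, 0.718, 873.465], [0.015, 0.803, 0.596, 893.755], [0.0, 0.0, 0.0, 1.0]]
```

View pics/scene0.png

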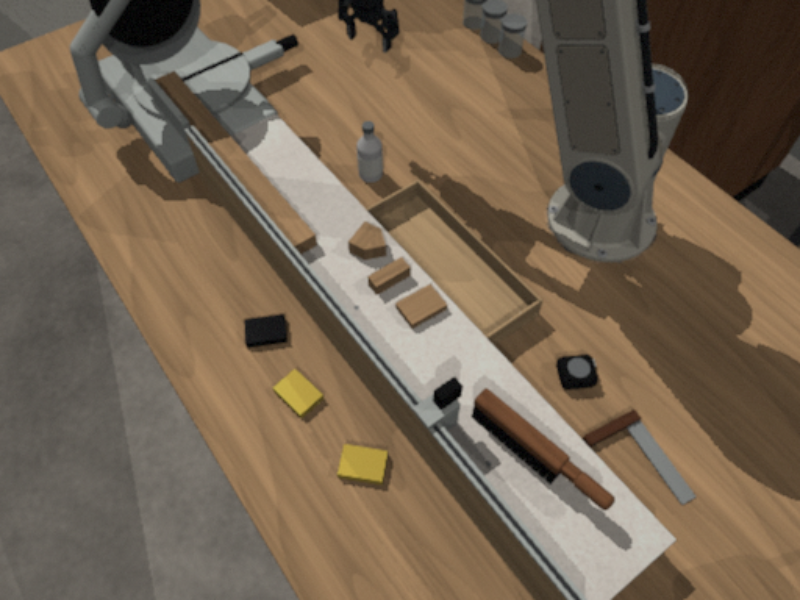

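View pics/side0.png

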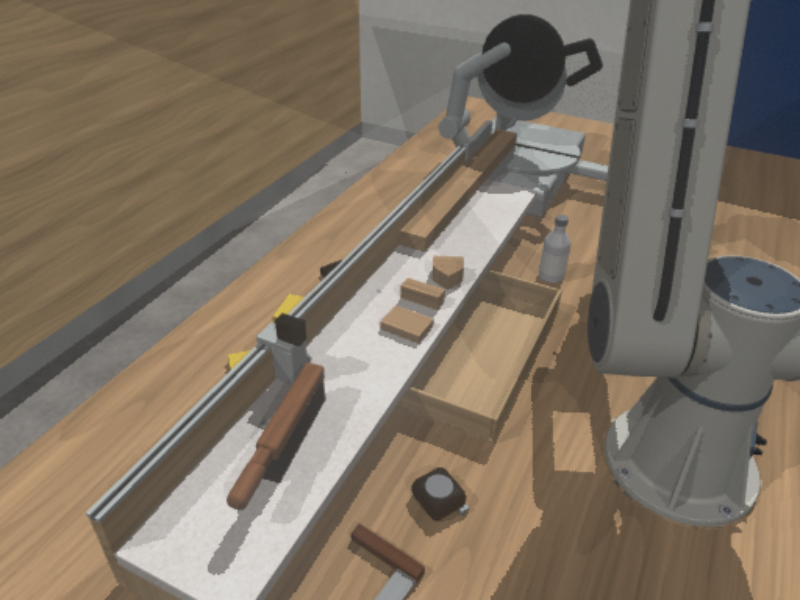

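The scene view (800x600 px) shows three offcuts on the bed: mitre (368,240), batten (390,275) and board (422,306). It also shows the pattern's left end at (308,240), the stop grip at (447,392), the brush from (480,400) to (610,500), and the box at about (460,260). The side view agrees. Next I'll measure with depth.

```bash
python3 - <<'E'
from h import *
C={}
for n in("scene","side"):
    z=np.load(n+"0.npz"); P=cloud(z["d"],z["K"],z["T"]); p=z["p"]; hsv=cv2.cvtColor(p,cv2.COLOR_RGB2HSV); C[n]=(P,hsv,p)
    bed=(abs(P[...,2]-90)<6)&(hsv[...,1]<50)&(hsv[...,2]>90)&(z["d"]>0)
    cnt,lab,st,_=cv2.connectedComponentsWithStats(bed.astype(np.uint8)); k=1+np.argmax(st[1:,4]); Q=P[lab==k]
    # fence direction from top of fence: z~166
    c,(w,h),a=cv2.minAreaRect(Q[:,:2].astype(np.float32)); print(n,"bed",c,w,h,a,np.median(Q[:,2]),len(Q))
    f=P[(abs(P[...,2]-166)<5)&(P[...,0]>200)&(P[...,0]<900)].reshape(-1,3); 
    print(" fence top",cv2.fitLine(f[:,:2].astype(np.float32),cv2.DIST_HUBER,0,.01,.01).ravel(),len(f))
E
```

```text
scene bed (549.6138305664062, -32.92681884765625) 182.94541931152344 1262.328369140625 0.8144466876983643 91.43550816910772 15422
 fence top [ 2.3063360e-02 -9.9973398e-01  6.6919818e+02  3.3123264e+01] 4081
side bed (563.4686889648438, -32.21209716796875) 209.5618896484375 1263.3631591796875 0.8816207647323608 90.2996361002115 17862
 fence top [ 2.4789134e-02 -9.9969268e-01  6.6449042e+02  1.5392673e+02] 3746
```

```bash
python3 - <<'E'
from h import *
for n in("scene","side"):
    z=np.load(n+"0.npz"); P=cloud(z["d"],z["K"],z["T"]); p=z["p"]; hsv=cv2.cvtColor(p,cv2.COLOR_RGB2HSV)
    top=(abs(P[...,2]-90)<6)&(P[...,0]>350)
    X=P[top]; e=[]
    for y in range(-600,580,20):
        q=X[abs(X[:,1]-y)<10]
        if len(q)>10: e.append((np.percentile(q[:,0],1),y))
    e=np.array(e,np.float32); l=cv2.fitLine(e,cv2.DIST_L1,0,.01,.01).ravel(); print(n,"front edge",l, "x at y=0",l[2]-l[3]*l[0]/l[1],"median res",np.median(abs((e-l[2:])@[l[1],-l[0]])))
    # fence face / far end
    th=np.arctan2(-l[0]/l[1],1); c,s=np.cos(th),np.sin(th); R=np.array([[c,-s],[s,c]]);
    bed=(abs(P[...,2]-90)<6)&(hsv[...,1]<50)&(hsv[...,2]>90)
    yy=(P[bed][:,:2]@R)[:,1]; print(" th",th,"bed y' ends",np.percentile(yy,[.05,99.95]))
    ox=(l[2]-l[3]*l[0]/l[1])
    # objects above bed, coordinates relative: xw from front edge -102, y' 
    W=np.dstack([(P[...,:2]-[ox,0])@R-[102,0],P[...,2]-90])
    obj=(W[...,2]>10)&(W[...,2]<140)&(abs(W[...,0])<97)&(W[...,1]>-700)&(W[...,1]<600)
    cn,lab,st,_=cv2.connectedComponentsWithStats(obj.astype(np.uint8),connectivity=4)
    for i in range(1,cn):
        if st[i,4]<40: continue
        q=W[lab==i]; zt=np.percentile(q[:,2],90); t=q[q[:,2]>zt-7]
        r_=cv2.minAreaRect(t[:,:2].astype(np.float32))
        print(" obj",st[i,:5],"ztop",zt.round(1),"top rect",np.round(r_[0],1),np.round(r_[1],1),round(r_[2],1),"x",np.percentile(t[:,0],[2,98]).round(1),"y",np.percentile(t[:,1],[2,98]).round(1))
    # box rim
    b=(P[...,2]>48)&(P[...,2]<70)&(P[...,0]>200)&(W[...,0]<-103)&(abs(W[...,1])<400)&(P[...,0]<480)
    cn,lab,st,_=cv2.connectedComponentsWithStats(b.astype(np.uint8))
    for i in range(1,cn):
        if st[i,4]>60: q=W[lab==i]; print(" rim",st[i,4],np.percentile(q[:,0],[1,99]).round(),np.percentile(q[:,1],[1,99]).round())
    # stop grip
    g=(abs(W[...,2]-131)<6)&(W[...,0]>-20)&(W[...,0]<160); q=W[g]; print(" grip top",len(q),np.percentile(q,[2,98],axis=0).round(1).tolist() if len(q) else "")
    print(" wing->world: [ox,0]+R(xw+102,y')",ox,th)
E
```

```text
scene front edge [ 1.4476942e-02 -9.9989522e-01  4.6120023e+02 -8.5211510e+01] x at y=0 459.9665 median res 0.5879879
 th 0.014477448 bed y' ends [-1043.06506608   589.79130885]
 obj [ 125   75   78   87 1533] ztop 42.7 top rect [  63.6 -478.6] [ 55.  442.5] 0.0 x [37.8 88.6] y [-687.3 -266.5]
 obj [223 141  25  24 394] ztop 40.2 top rect [ -47.6 -185.2] [68.2 71.2] 20.9 x [-74.8 -12. ] y [-221.8 -155.8]
 obj [236 164  27  23 332] ztop 35.9 top rect [-31.1 -96.4] [36.6 86. ] 88.4 x [-72.1   9. ] y [-111.6  -80.1]
 obj [254 181  33  28 500] ztop 23.3 top rect [-41.9  -2.9] [63.4 83.9] 85.2 x [-81.5  -1.8] y [-31.5  26.8]
 obj [273 241  23  34 446] ztop 132.9 top rect [ 69.4 208.6] [44.8 23.9] 2.2 x [49.  91.5] y [198.1 220.1]
 obj [ 303  248   91   78 1811] ztop 80.9 top rect [ -8.6 363.2] [ 35.6 272. ] 9.3 x [-34.8  22.1] y [235.9 490.2]
 rim 691 [-268. -124.] [-305.  116.]
 grip top 227 [[-13.5, -915.9, 125.5], [148.6, 220.1, 136.2]]
 wing->world: [ox,0]+R(xw+102,y') 459.9665 0.014477448
side front edge [ 1.6401228e-02 -9.9986547e-01  4.5364487e+02  3.9507864e+02] x at y=0 460.12552 median res 0.30916834
 th 0.016401963 bed y' ends [-2473.77830137   589.41354025]
 obj [ 256  100   60   59 1227] ztop 40.7 top rect [  65.9 -477.8] [ 62.1 442.9] 0.0 x [37.  95.8] y [-687.2 -262.1]
 obj [277 163  20  21 329] ztop 38.3 top rect [ -48.3 -186.4] [62.9 71.7] 23.8 x [-75.6 -12.5] y [-223.5 -155.6]
 obj [256 178  29  19 327] ztop 33.9 top rect [-30.8 -94.3] [37.9 85.3] 89.1 x [-72.6   8.8] y [-112.8  -77. ]
 obj [243 196  35  21 446] ztop 21.3 top rect [-40.5  -2.5] [63.7 86.9] 87.0 x [-82.9  -0.4] y [-32.8  27.4]
 obj [ 145  200   63  126 2832] ztop 98.1 top rect [ 69.6 212.7] [33.2 48.2] 84.0 x [46.6 91.9] y [198.1 224.6]
 rim 785 [-267. -106.] [-304.  117.]
 grip top 218 [[-13.7, -916.7, 125.4], [148.4, 220.8, 136.9]]
 wing->world: [ox,0]+R(xw+102,y') 460.12552 0.016401963
```

>>> step_arm([
  {"tx": 1, "ty": -1, "tz": -0.4},
  {"tx": 1, "ty": -1, "tz": -0.4},
  {"tx": 1, "ty": -1, "tz": -0.4},
  {"tx": 1, "ty": -1, "tz": -0.4},
  {"tx": 1, "ty": -1, "tz": -0.4},
])

```text
schema error: expected keys tx, ty, tz, ax, ay, az
```

>>> step_arm([
  {"tx": 1, "ty": -1},
  {"tx": 1, "ty": -1},
  {"tx": 1, "ty": -1},
  {"tx": 1, "ty": -1},
  {"tx": 1, "ty": -1},
])

```text
schema error: expected keys tx, ty, tz, ax, ay, az
```

>>> step_arm([
  {"tx": 1, "ty": -1},
  {"tx": 1, "ty": -1},
  {"tx": 1, "ty": -1},
  {"tx": 1, "ty": -1},
  {"tx": 1, "ty": -1},
])

```text
schema error: expected keys tx, ty, tz, ax, ay, az
```

```bash
python3 - <<'E'
from h import *
for n in("scene","side"):
    z=np.load(n+"0.npz"); P=cloud(z["d"],z["K"],z["T"])
    m=(P[...,2]>158)&(P[...,2]<176)&(P[...,0]>490)&(P[...,0]<625)&(P[...,1]>225)&(P[...,1]<520)
    q=P[m][:,:2].astype(np.float32); l=cv2.fitLine(q,cv2.DIST_HUBER,0,.01,.01).ravel(); d=l[:2]*np.sign(l[1]); t=(q-l[2:])@d; s=(q-l[2:])@[d[1],-d[0]]
    a,b=np.percentile(t,[.5,99.5]); print(n,len(q),"psi deg",np.degrees(np.arctan2(-d[0],d[1])),"len",b-a,"end+91",l[2:]+d*(a+91),"from handle-183",l[2:]+d*(b-183))
    print(np.percentile(P[m][:,2],[5,50,95]))
    for k in np.arange(a,b,30): 
        w=s[(t>=k)&(t<k+30)]; print(round(k-a),np.percentile(w,[2,98]).round(1),end="; ")
    print()
E
```

```text
scene 1301 psi deg 10.196091 len 275.01789474487305 end+91 [559.25139266 316.84763066] from handle-183 [559.07120739 317.84945049]
[161.02969959 168.10323834 172.17700288]
0 [-18.5  13.2]; 30 [-18.4  13.2]; 60 [-18.4  14.2]; 90 [-18.7  13.8]; 120 [-17.9  13.7]; 150 [-17.4  14. ]; 180 [-13.6  11.2]; 210 [-13.6  11.1]; 240 [-13.8  11.1]; 270 [-12.    8.8]; 
side 1358 psi deg 10.390259 len 281.47952770233155 end+91 [554.98019741 310.66809698] from handle-183 [553.63125017 318.02497663]
[160.73731531 167.05559094 169.88528953]
0 [-14.5  53.4]; 30 [-14.6  16.9]; 60 [-14.3  16.8]; 90 [-14.6  17.2]; 120 [-14.2  16.7]; 150 [-14.1  17.2]; 180 [-13.4  16.2]; 210 [-9.5 13.8]; 240 [-10.3  14.2]; 270 [-9.1 14. ];
```

>>> step_arm([
  {"tx": 1, "ty": -1, "tz": -0.4, "ax": 0, "ay": 0, "az": 0},
  {"tx": 1, "ty": -1, "tz": -0.4, "ax": 0, "ay": 0, "az": 0},
  {"tx": 1, "ty": -1, "tz": -0.4, "ax": 0, "ay": 0, "az": 0},
  {"tx": 1, "ty": -1, "tz": -0.4, "ax": 0, "ay": 0, "az": 0},
  {"tx": 1, "ty": -1, "tz": -0.4, "ax": 0, "ay": 0, "az": 0},
])

```text
clock: 0.72
eef_pos: [314.0, -407.5, 306.3]
tcp_rot: [-3.141, 0.0, 0.41]
contact_force: [-0.2, 0.1, -0.1]
opening: 0.995
grasp_force: 0.0
```

>>> step_arm([
  {"tx": 1, "ty": -1, "tz": 0, "ax": 0, "ay": 0, "az": 0},
  {"tx": 1, "ty": -1, "tz": 0, "ax": 0, "ay": 0, "az": 0},
  {"tx": 1, "ty": -1, "tz": 0, "ax": 0, "ay": 0, "az": 0},
  {"tx": 1, "ty": -1, "tz": 0, "ax": 0, "ay": 0, "az": 0},
  {"tx": 1, "ty": -1, "tz": 0, "ax": 0, "ay": 0, "az": 0},
])

```text
clock: 1.35
eef_pos: [378.8, -243.2, 306.1]
tcp_rot: [-3.141, 0.0, 0.41]
contact_force: [-0.1, -0.6, 0.6]
opening: 1.001
grasp_force: 0.0
```

>>> step_arm([
  {"tx": 1, "ty": -1, "tz": 0, "ax": 0, "ay": 0, "az": 0},
  {"tx": 1, "ty": -1, "tz": 0, "ax": 0, "ay": 0, "az": 0},
  {"tx": 1, "ty": -1, "tz": 0, "ax": 0, "ay": 0, "az": 0},
  {"tx": 1, "ty": -1, "tz": 0, "ax": 0, "ay": 0, "az": 0},
  {"tx": 1, "ty": -1, "tz": 0, "ax": 0, "ay": 0, "az": 0},
])

```text
clock: 1.98
eef_pos: [443.7, -78.7, 306.1]
tcp_rot: [-3.141, 0.0, 0.41]
contact_force: [0.2, 0.0, 1.8]
opening: 0.999
grasp_force: 0.0
```

```bash
cat >> h.py <<'E'
def plan(x,y,z,yaw=None,n=5,nmax=40):
    """total shift to target in present tool axes (units of 25 mm), and turn in units of 90 deg"""
    s=r.sense(); p=np.array(s["eef_pos"]); a=s["tcp_rot"][2]; d=np.array([x,y,z])-p
    if yaw is None: yaw=a
    tx=np.array([np.cos(a),np.sin(a)]); ty=np.array([np.sin(a),-np.cos(a)])
    print("pos",p.round(1),"yaw",round(a,4),"d",d.round(1),"tool units tx %.3f ty %.3f tz %.3f az %.4f"%(d[:2]@tx/25,d[:2]@ty/25,-d[2]/25,-(yaw-a)/(np.pi/2)))
E
python3 - <<'E'
from h import *
p=np.array([443.7,-78.7]);a=.41;d=np.array([554.2,329.2])-p
n=15
for i in range(n):
    tx=np.array([np.cos(a),np.sin(a)]); ty=np.array([np.sin(a),-np.cos(a)]); w=d/n/25
    print(i,round(w@tx,2),round(w@ty,2)); 
    if i<8: a+=(1.75-.41)/8
print((1.75-.41)/8/1.5708)
E
```

```text
0 0.7 -0.88
1 0.84 -0.75
2 0.95 -0.6
3 1.04 -0.43
4 1.1 -0.25
5 1.12 -0.07
6 1.12 0.12
7 1.08 0.31
8 1.02 0.48
9 1.02 0.48
10 1.02 0.48
11 1.02 0.48
12 1.02 0.48
13 1.02 0.48
14 1.02 0.48
0.10663356251591546
```

>>> step_arm([
  {"tx": 0.7, "ty": -0.88, "tz": 0, "ax": 0, "ay": 0, "az": -0.1066},
  {"tx": 0.84, "ty": -0.75, "tz": 0, "ax": 0, "ay": 0, "az": -0.1066},
  {"tx": 0.95, "ty": -0.6, "tz": 0, "ax": 0, "ay": 0, "az": -0.1066},
  {"tx": 1, "ty": -0.43, "tz": 0, "ax": 0, "ay": 0, "az": -0.1066},
  {"tx": 1, "ty": -0.25, "tz": 0, "ax": 0, "ay": 0, "az": -0.1066},
])

```text
clock: 2.6
eef_pos: [478.5, 53.8, 306.0]
tcp_rot: [-3.141, 0.0, 1.253]
contact_force: [-0.1, -0.4, 0.3]
opening: 0.996
grasp_force: 0.0
```

>>> step_arm([
  {"tx": 1, "ty": -0.07, "tz": 0, "ax": 0, "ay": 0, "az": -0.1066},
  {"tx": 1, "ty": 0.12, "tz": 0, "ax": 0, "ay": 0, "az": -0.1066},
  {"tx": 1, "ty": 0.31, "tz": 0, "ax": 0, "ay": 0, "az": -0.1066},
  {"tx": 1, "ty": 0.48, "tz": 0, "ax": 0, "ay": 0, "az": 0},
  {"tx": 1, "ty": 0.48, "tz": 0, "ax": 0, "ay": 0, "az": 0},
])

```text
clock: 3.22
eef_pos: [513.9, 180.8, 306.0]
tcp_rot: [-3.141, 0.0, 1.749]
contact_force: [-0.3, -0.2, 0.4]
opening: 0.999
grasp_force: 0.0
```

```bash
python3 - <<'E'
from h import *
plan(554.2,329.2,306,1.75)
p,d,K,T=grab("wrist"); np.savez("w0.npz",p=p,d=d,K=K,T=T)
cv2.imwrite("pics/w0.png",p[:,:,::-1])
P=cloud(d,K,T); m=(P[...,2]>158)&(P[...,2]<178)&(P[...,0]>490)&(P[...,0]<615)&(P[...,1]>225)&(P[...,1]<520)
q=P[m][:,:2].astype(np.float32); print(len(q),cv2.minAreaRect(q),np.percentile(P[m],[1,50,99],axis=0).round(1).tolist())
E
```

```text
pos [513.9 180.8 306. ] yaw 1.7494 d [ 40.3 148.4   0. ] tool units tx 5.556 ty 2.641 tz -0.002 az -0.0004
6620 ((577.0367431640625, 271.7032470703125), (60.156333923339844, 104.30357360839844), 9.94593620300293) [[540.9, 230.7, 159.9], [561.3, 278.3, 167.9], [583.0, 318.9, 169.8]]
```

View pics/w0.png

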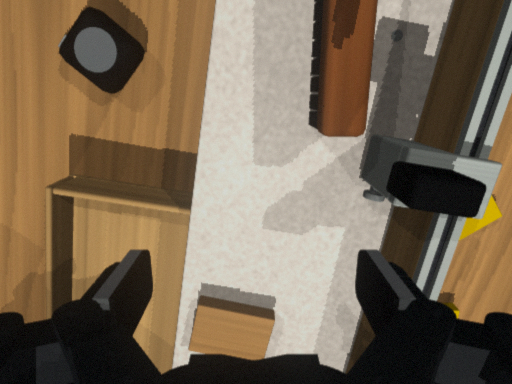

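The wrist view shows the brush's right end at (340,130), the stop block with its screw at (375,193) and the board at (232,325). Moving over the brush.

>>> step_arm([
  {"tx": 0.93, "ty": 0.44, "tz": 0, "ax": 0, "ay": 0, "az": 0},
  {"tx": 0.93, "ty": 0.44, "tz": 0, "ax": 0, "ay": 0, "az": 0},
  {"tx": 0.93, "ty": 0.44, "tz": 0, "ax": 0, "ay": 0, "az": 0},
  {"tx": 0.93, "ty": 0.44, "tz": 0, "ax": 0, "ay": 0, "az": 0},
  {"tx": 0.93, "ty": 0.44, "tz": 0, "ax": 0, "ay": 0, "az": 0},
])

```text
clock: 3.9
eef_pos: [547.8, 305.8, 306.2]
tcp_rot: [-3.142, 0.0, 1.75]
contact_force: [1.0, -0.9, -0.3]
opening: 1.0
grasp_force: 0.0
```

>>> step_arm([
  {"tx": 0.91, "ty": 0.44, "tz": 0.4, "ax": 0, "ay": 0, "az": 0},
  {"tx": 0, "ty": 0, "tz": 0.8, "ax": 0, "ay": 0, "az": 0},
  {"tx": 0, "ty": 0, "tz": 0.8, "ax": 0, "ay": 0, "az": 0},
  {"tx": 0, "ty": 0, "tz": 0, "ax": 0, "ay": 0, "az": 0},
])

```text
clock: 4.4
eef_pos: [553.3, 328.6, 253.9]
tcp_rot: [-3.138, 0.001, 1.75]
contact_force: [0.5, 0.8, -0.1]
opening: 1.001
grasp_force: 0.0
```

```bash
python3 - <<'E'
from h import *
plan(554.2,329.2,166,1.75)
p,d,K,T=grab("wrist")
P=cloud(d,K,T); hsv=cv2.cvtColor(p,cv2.COLOR_RGB2HSV)
m=(P[...,2]>162)&(P[...,2]<176)&(P[...,0]>490)&(P[...,0]<612)&(P[...,1]>225)&(P[...,1]<520)&(hsv[...,1]>80)
q=P[m][:,:2].astype(np.float32); print(len(q),cv2.minAreaRect(q),np.percentile(P[m],[1,50,99],axis=0).round(1).tolist())
for y in range(300,420,10):
    w=q[abs(q[:,1]-y)<2]
    if len(w)>5: print(y,np.percentile(w[:,0],[3,97]).round(1))
E
```

```text
pos [553.3 328.6 253.9] yaw 1.7497 d [  0.9   0.6 -87.9] tool units tx 0.018 ty 0.039 tz 3.517 az -0.0002
16763 ((552.3403930664062, 337.9967041015625), (33.540130615234375, 216.86231994628906), 10.084319114685059) [[525.9, 236.0, 163.2], [550.0, 352.5, 167.8], [581.0, 442.6, 169.6]]
300 [543.7 574.7]
310 [541.4 572.7]
320 [539.7 571.3]
330 [538.1 569. ]
340 [536.7 567.4]
350 [534.4 565.7]
360 [532.7 564.2]
370 [531.2 562.3]
380 [529.2 560.2]
390 [527.3 558.7]
400 [526.  556.8]
410 [529.7 553.4]
```

>>> step_arm([
  {"tx": 0, "ty": 0.02, "tz": 0.8, "ax": 0, "ay": 0, "az": 0},
  {"tx": 0, "ty": 0, "tz": 0.8, "ax": 0, "ay": 0, "az": 0},
  {"tx": 0, "ty": 0, "tz": 0.8, "ax": 0, "ay": 0, "az": 0},
  {"tx": 0, "ty": 0, "tz": 0.8, "ax": 0, "ay": 0, "az": 0},
  {"tx": 0, "ty": 0, "tz": 0.28, "ax": 0, "ay": 0, "az": 0},
])

```text
clock: 5.08
eef_pos: [553.9, 328.0, 167.2]
tcp_rot: [-3.139, 0.001, 1.749]
contact_force: [-0.6, -0.2, -0.4]
opening: 1.0
grasp_force: 0.0
```

>>> step_arm([
  {"tx": 0, "ty": 0, "tz": 0, "ax": 0, "ay": 0, "az": 0},
  {"tx": 0, "ty": 0, "tz": 0, "ax": 0, "ay": 0, "az": 0},
  {"tx": 0, "ty": 0, "tz": 0, "ax": 0, "ay": 0, "az": 0},
  {"tx": 0, "ty": 0, "tz": 0, "ax": 0, "ay": 0, "az": 0},
  {"tx": 0, "ty": 0, "tz": 0, "ax": 0, "ay": 0, "az": 0},
], gripper=0.2, newtons=60)

```text
clock: 5.7
eef_pos: [555.0, 328.8, 169.8]
tcp_rot: [3.14, -0.0, 1.749]
contact_force: [0.2, -0.3, 2.5]
opening: 0.386
grasp_force: 65.2
```

>>> step_arm([
  {"tx": 0, "ty": 0, "tz": -0.6, "ax": 0, "ay": 0, "az": 0},
  {"tx": 0, "ty": -0.1, "tz": -0.8, "ax": 0, "ay": 0, "az": 0.026},
  {"tx": 0, "ty": -0.1, "tz": -0.8, "ax": 0, "ay": 0, "az": 0.026},
  {"tx": 0, "ty": -0.1, "tz": -0.8, "ax": 0, "ay": 0, "az": 0.026},
  {"tx": 0, "ty": -0.1, "tz": -0.2, "ax": 0, "ay": 0, "az": 0.026},
])

```text
clock: 6.32
eef_pos: [545.1, 327.6, 251.5]
tcp_rot: [3.14, -0.001, 1.585]
contact_force: [0.3, -0.1, -1.7]
opening: 0.385
grasp_force: 64.8
```

```bash
python3 - <<'E'
from h import *
plan(548,-29,245,1.586)
print(r.sense()["opening"],r.sense()["grasp_force"])
p,d,K,T=grab("side"); cv2.imwrite("pics/side1.png",p[:,:,::-1])
P=cloud(d,K,T); m=(P[...,0]>440)&(P[...,0]<600)&(P[...,1]>180)&(P[...,1]<540)&(P[...,2]>150)
h=cv2.cvtColor(p,cv2.COLOR_RGB2HSV); m&=(h[...,0]<15)&(h[...,1]>110)
q=P[m]
for y in range(220,520,25):
    w=q[abs(q[:,1]-y)<8]
    if len(w)>5: print(y,np.percentile(w[:,0],[3,97]).round(1),np.percentile(w[:,2],[3,50,97]).round(1))
E
```

```text
pos [545.1 327.6 251.5] yaw 1.5847 d [   2.9 -356.6   -6.5] tool units tx -14.262 ty -0.082 tz 0.261 az -0.0008
0.38527081563291393 64.75795984268188
345 [533.9 556.4] [246.7 249.6 251.4]
```

View pics/side1.png

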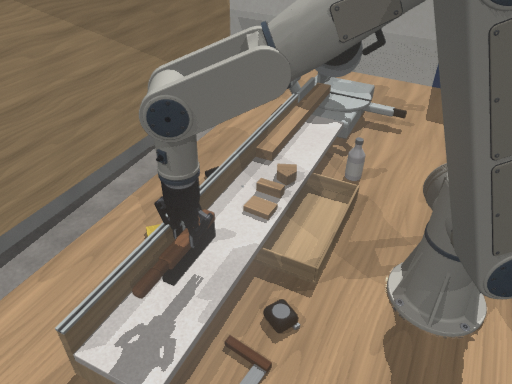

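The side view shows the brush held level at (190,245); the offcuts are untouched.

>>> step_arm([
  {"tx": -0.95, "ty": 0, "tz": 0, "ax": 0, "ay": 0, "az": 0},
  {"tx": -0.95, "ty": 0, "tz": 0, "ax": 0, "ay": 0, "az": 0},
  {"tx": -0.95, "ty": 0, "tz": 0, "ax": 0, "ay": 0, "az": 0},
  {"tx": -0.95, "ty": 0, "tz": 0, "ax": 0, "ay": 0, "az": 0},
  {"tx": -0.95, "ty": 0, "tz": 0, "ax": 0, "ay": 0, "az": 0},
])

```text
clock: 7.0
eef_pos: [546.6, 206.6, 249.3]
tcp_rot: [-3.142, 0.0, 1.585]
contact_force: [0.7, -0.1, -1.4]
opening: 0.385
grasp_force: 64.8
```

>>> step_arm([
  {"tx": -0.95, "ty": 0, "tz": 0, "ax": 0, "ay": 0, "az": 0},
  {"tx": -0.95, "ty": 0, "tz": 0, "ax": 0, "ay": 0, "az": 0},
  {"tx": -0.95, "ty": 0, "tz": 0, "ax": 0, "ay": 0, "az": 0},
  {"tx": -0.95, "ty": 0, "tz": 0, "ax": 0, "ay": 0, "az": 0},
  {"tx": -0.95, "ty": 0, "tz": 0, "ax": 0, "ay": 0, "az": 0},
])

```text
clock: 7.62
eef_pos: [548.1, 88.0, 249.3]
tcp_rot: [-3.142, 0.0, 1.586]
contact_force: [0.4, -0.7, -2.2]
opening: 0.382
grasp_force: 64.8
```

>>> step_arm([
  {"tx": -0.95, "ty": 0.4, "tz": 0, "ax": 0, "ay": 0, "az": 0},
  {"tx": -0.95, "ty": 0.4, "tz": 0, "ax": 0, "ay": 0, "az": 0},
  {"tx": -0.95, "ty": 0.4, "tz": 0, "ax": 0, "ay": 0, "az": 0},
  {"tx": -0.95, "ty": 0.4, "tz": 0, "ax": 0, "ay": 0, "az": 0},
  {"tx": -0.9, "ty": 0.4, "tz": 0, "ax": 0, "ay": 0, "az": 0},
])

```text
clock: 8.25
eef_pos: [600.2, -28.8, 249.3]
tcp_rot: [-3.142, 0.0, 1.585]
contact_force: [0.8, 0.6, -2.6]
opening: 0.382
grasp_force: 64.8
```

```bash
python3 - <<'E'
from h import *
plan(597.5,-29,174,1.586)
E
```

```text
pos [600.2 -28.8 249.3] yaw 1.5854 d [ -2.7  -0.2 -75.3] tool units tx -0.008 ty -0.108 tz 3.013 az -0.0004
```

>>> step_arm([
  {"tx": 0, "ty": 0, "tz": 0.8, "ax": 0, "ay": 0, "az": 0},
  {"tx": 0, "ty": 0, "tz": 0.8, "ax": 0, "ay": 0, "az": 0},
  {"tx": 0, "ty": 0, "tz": 0.8, "ax": 0, "ay": 0, "az": 0},
  {"tx": 0, "ty": 0, "tz": 0.6, "ax": 0, "ay": 0, "az": 0},
  {"tx": 0, "ty": 0, "tz": 0, "ax": 0, "ay": 0, "az": 0},
])

```text
clock: 8.88
eef_pos: [599.5, -27.2, 173.2]
tcp_rot: [-3.139, -0.0, 1.586]
contact_force: [0.3, 0.4, -1.9]
opening: 0.384
grasp_force: 64.7
```

```bash
python3 - <<'E'
from h import *
plan(597.5,-29,174,1.586)
p,d,K,T=grab("scene"); a=cv2.resize(p[120:340,160:440,::-1],None,fx=2,fy=2); cv2.imwrite("pics/s2.png",a)
E
```

```text
pos [599.5 -27.2 173.2] yaw 1.5858 d [-2.  -1.8  0.8] tool units tx -0.071 ty -0.080 tz -0.032 az -0.0001
```

View pics/s2.png

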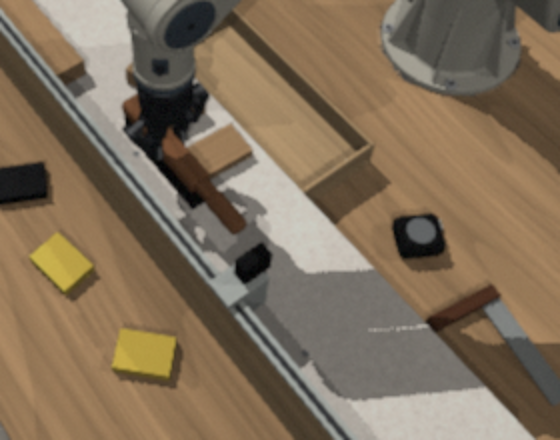

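The crop shows the brush at (180,170), behind the board (220,150) and clear of the stop. Sweeping now.

>>> step_arm([
  {"tx": 0, "ty": -0.4, "tz": 0, "ax": 0, "ay": 0, "az": 0},
  {"tx": 0, "ty": -0.4, "tz": 0, "ax": 0, "ay": 0, "az": 0},
  {"tx": 0, "ty": -0.5, "tz": 0, "ax": 0, "ay": 0, "az": 0},
  {"tx": 0, "ty": -0.5, "tz": 0, "ax": 0, "ay": 0, "az": 0},
  {"tx": 0, "ty": -0.5, "tz": 0, "ax": 0, "ay": 0, "az": 0},
])

```text
clock: 9.55
eef_pos: [541.9, -27.7, 174.5]
tcp_rot: [3.141, 0.0, 1.586]
contact_force: [1.4, -0.5, -1.6]
opening: 0.387
grasp_force: 64.8
```

>>> step_arm([
  {"tx": 0, "ty": -0.6, "tz": 0, "ax": 0, "ay": 0, "az": 0},
  {"tx": 0, "ty": -0.7, "tz": 0, "ax": 0, "ay": 0, "az": 0},
  {"tx": 0, "ty": -0.8, "tz": 0, "ax": 0, "ay": 0, "az": 0},
  {"tx": 0, "ty": -0.8, "tz": 0, "ax": 0, "ay": 0, "az": 0},
  {"tx": 0, "ty": -0.8, "tz": 0, "ax": 0, "ay": 0, "az": 0},
])

```text
clock: 10.18
eef_pos: [448.3, -29.1, 174.1]
tcp_rot: [-3.141, -0.0, 1.586]
contact_force: [-1.2, -0.0, -2.3]
opening: 0.385
grasp_force: 64.7
```

```bash
python3 - <<'E'
from h import *
plan(597.5,-29,174,1.586)
p,d,K,T=grab("scene"); a=cv2.resize(p[100:320,160:440,::-1],None,fx=2,fy=2)
q=grab("side")[0]; b=cv2.resize(q[130:350,200:480,::-1],None,fx=2,fy=2)
cv2.imwrite("pics/s3.png",cv2.resize(np.hstack([a,b]),(800,314)))
E
```

```text
pos [448.3 -29.1 174.1] yaw 1.586 d [ 1.492e+02  1.000e-01 -1.000e-01] tool units tx -0.087 ty 5.968 tz 0.003 az 0.0000
```

View pics/s3.png

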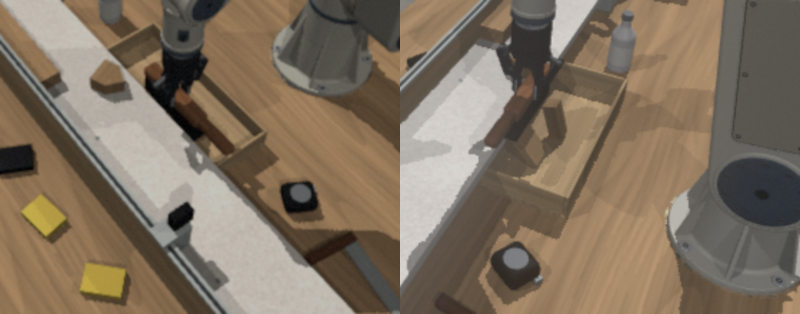

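Both pieces are in the box; the right half of the picture shows the board and batten leaning at (520,150) and (553,120). Next I'll lift the brush behind the mitre piece.

>>> step_arm([
  {"tx": 0, "ty": 0, "tz": -0.9, "ax": 0, "ay": 0, "az": 0},
  {"tx": 0, "ty": 0, "tz": -0.9, "ax": 0, "ay": 0, "az": 0},
  {"tx": 0, "ty": 0.4, "tz": -0.9, "ax": 0, "ay": 0, "az": 0},
  {"tx": -0.8, "ty": 0.9, "tz": 0, "ax": 0, "ay": 0, "az": 0},
  {"tx": -0.8, "ty": 0.9, "tz": 0, "ax": 0, "ay": 0, "az": 0},
])

```text
clock: 10.9
eef_pos: [506.8, -68.7, 242.3]
tcp_rot: [3.14, 0.0, 1.587]
contact_force: [-0.1, 0.6, -2.4]
opening: 0.385
grasp_force: 64.8
```

>>> step_arm([
  {"tx": -0.8, "ty": 0.9, "tz": 0, "ax": 0, "ay": 0, "az": 0},
  {"tx": -0.8, "ty": 0.9, "tz": 0, "ax": 0, "ay": 0, "az": 0},
  {"tx": -0.8, "ty": 0.9, "tz": 0, "ax": 0, "ay": 0, "az": 0},
  {"tx": -0.85, "ty": 0.4, "tz": 0, "ax": 0, "ay": 0, "az": 0},
  {"tx": 0, "ty": 0, "tz": 0, "ax": 0, "ay": 0, "az": 0},
])

```text
clock: 11.52
eef_pos: [584.7, -149.7, 241.4]
tcp_rot: [-3.141, 0.0, 1.585]
contact_force: [-0.5, 1.0, -2.5]
opening: 0.379
grasp_force: 64.7
```

```bash
python3 - <<'E'
from h import *
plan(580,-151,174,1.586)
E
```

```text
pos [ 584.7 -149.7  241.4] yaw 1.5847 d [ -4.7  -1.3 -67.4] tool units tx -0.049 ty -0.188 tz 2.696 az -0.0008
```

>>> step_arm([
  {"tx": 0, "ty": -0.15, "tz": 0.7, "ax": 0, "ay": 0, "az": 0},
  {"tx": 0, "ty": 0, "tz": 0.7, "ax": 0, "ay": 0, "az": 0},
  {"tx": 0, "ty": 0, "tz": 0.7, "ax": 0, "ay": 0, "az": 0},
  {"tx": 0, "ty": 0, "tz": 0.6, "ax": 0, "ay": 0, "az": 0},
  {"tx": 0, "ty": 0, "tz": 0, "ax": 0, "ay": 0, "az": 0},
])

```text
clock: 12.15
eef_pos: [579.9, -148.0, 172.6]
tcp_rot: [-3.139, -0.001, 1.586]
contact_force: [0.2, 0.5, -2.1]
opening: 0.385
grasp_force: 64.7
```

>>> step_arm([
  {"tx": 0, "ty": -0.3, "tz": 0, "ax": 0, "ay": 0, "az": 0},
  {"tx": 0, "ty": -0.4, "tz": 0, "ax": 0, "ay": 0, "az": 0},
  {"tx": 0, "ty": -0.4, "tz": 0, "ax": 0, "ay": 0, "az": 0},
  {"tx": 0, "ty": -0.5, "tz": 0, "ax": 0, "ay": 0, "az": 0},
  {"tx": 0, "ty": -0.5, "tz": 0, "ax": 0, "ay": 0, "az": 0},
])

```text
clock: 12.78
eef_pos: [527.3, -149.3, 174.5]
tcp_rot: [3.141, 0.0, 1.586]
contact_force: [1.0, -1.4, -1.5]
opening: 0.383
grasp_force: 64.8
```

>>> step_arm([
  {"tx": 0, "ty": -0.6, "tz": 0, "ax": 0, "ay": 0, "az": 0},
  {"tx": 0, "ty": -0.6, "tz": 0, "ax": 0, "ay": 0, "az": 0},
  {"tx": 0, "ty": -0.7, "tz": 0, "ax": 0, "ay": 0, "az": 0},
  {"tx": 0, "ty": -0.7, "tz": 0, "ax": 0, "ay": 0, "az": 0},
  {"tx": 0, "ty": -0.7, "tz": 0, "ax": 0, "ay": 0, "az": 0},
])

```text
clock: 13.4
eef_pos: [444.4, -150.4, 174.2]
tcp_rot: [-3.141, -0.0, 1.586]
contact_force: [-0.1, 0.5, -2.2]
opening: 0.38
grasp_force: 64.8
```

```bash
python3 - <<'E'
from h import *
plan(580,-151,174,1.586)
p,d,K,T=grab("scene"); a=cv2.resize(p[100:320,160:440,::-1],None,fx=2,fy=2)
q=grab("side")[0]; b=cv2.resize(q[130:350,200:480,::-1],None,fx=2,fy=2)
cv2.imwrite("pics/s4.png",cv2.resize(np.hstack([a,b]),(800,314)))
E
```

```text
pos [ 444.4 -150.4  174.2] yaw 1.586 d [135.6  -0.6  -0.2] tool units tx -0.107 ty 5.423 tz 0.010 az 0.0000
```

View pics/s4.png

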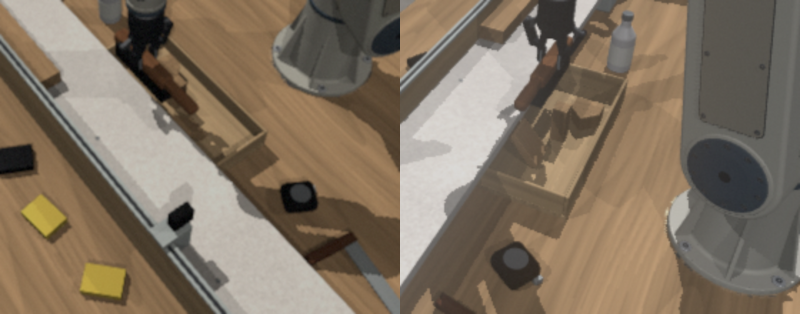

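All three offcuts are off the bed and in the box, around (525,140) to (585,125) in the right half. Lifting and carrying the brush back.

>>> step_arm([
  {"tx": 0, "ty": 0, "tz": -0.9, "ax": 0, "ay": 0, "az": 0},
  {"tx": 0, "ty": 0, "tz": -0.9, "ax": 0, "ay": 0, "az": 0},
  {"tx": 0, "ty": 0, "tz": -0.9, "ax": 0, "ay": 0, "az": 0},
  {"tx": 0.95, "ty": 0.22, "tz": -0.3, "ax": 0, "ay": 0, "az": 0},
  {"tx": 0.95, "ty": 0.22, "tz": 0, "ax": 0, "ay": 0, "az": 0},
])

```text
clock: 14.12
eef_pos: [457.1, -102.6, 250.3]
tcp_rot: [3.139, 0.0, 1.585]
contact_force: [0.1, -0.3, -2.5]
opening: 0.386
grasp_force: 64.8
```

>>> step_arm([
  {"tx": 0.95, "ty": 0.22, "tz": 0, "ax": 0, "ay": 0, "az": 0},
  {"tx": 0.95, "ty": 0.22, "tz": 0, "ax": 0, "ay": 0, "az": 0},
  {"tx": 0.95, "ty": 0.22, "tz": 0, "ax": 0, "ay": 0, "az": 0},
  {"tx": 0.95, "ty": 0.22, "tz": 0, "ax": 0, "ay": 0, "az": 0},
  {"tx": 0.95, "ty": 0.22, "tz": 0, "ax": 0, "ay": 0, "az": 0},
])

```text
clock: 14.75
eef_pos: [482.3, 17.3, 249.4]
tcp_rot: [3.141, -0.0, 1.586]
contact_force: [0.2, -0.0, -2.2]
opening: 0.378
grasp_force: 64.8
```

>>> step_arm([
  {"tx": 0.95, "ty": 0.22, "tz": 0, "ax": 0, "ay": 0, "az": 0},
  {"tx": 0.95, "ty": 0.22, "tz": 0, "ax": 0, "ay": 0, "az": 0},
  {"tx": 0.95, "ty": 0.22, "tz": 0, "ax": 0, "ay": 0, "az": 0},
  {"tx": 0.95, "ty": 0.22, "tz": 0, "ax": 0, "ay": 0, "az": 0},
  {"tx": 0.95, "ty": 0.22, "tz": 0, "ax": 0, "ay": 0, "az": 0},
])

```text
clock: 15.38
eef_pos: [507.9, 136.5, 249.3]
tcp_rot: [3.141, -0.0, 1.586]
contact_force: [0.4, -0.3, -2.1]
opening: 0.381
grasp_force: 64.8
```

>>> step_arm([
  {"tx": 0.95, "ty": 0.22, "tz": 0, "ax": 0, "ay": 0, "az": 0},
  {"tx": 0.95, "ty": 0.22, "tz": 0, "ax": 0, "ay": 0, "az": 0},
  {"tx": 0.95, "ty": 0.22, "tz": 0, "ax": 0, "ay": 0, "az": 0},
  {"tx": 0.95, "ty": 0.22, "tz": 0, "ax": 0, "ay": 0, "az": 0},
  {"tx": 0.95, "ty": 0.22, "tz": 0, "ax": 0, "ay": 0, "az": 0},
])

```text
clock: 16.0
eef_pos: [533.5, 256.2, 249.3]
tcp_rot: [3.142, -0.0, 1.586]
contact_force: [0.6, -0.0, -2.0]
opening: 0.384
grasp_force: 64.8
```

```bash
python3 - <<'E'
from h import *
plan(555,328.8,169.8,1.749)
for n in("scene","side"):
    p,d,K,T=grab(n); P=cloud(d,K,T); z=np.load(n+"0.npz"); P0=cloud(z["d"],z["K"],z["T"])
    b=(P[...,0]>285)&(P[...,0]<465)&(P[...,1]>-300)&(P[...,1]<115)&(P[...,2]>18)&((P[...,2]>P0[...,2]+8))
    cn,lab,st,_=cv2.connectedComponentsWithStats(b.astype(np.uint8))
    for i in range(1,cn):
        if st[i,4]>40: print(n,st[i,4],np.percentile(P[lab==i],[2,98],axis=0).round().tolist())
E
```

```text
pos [533.5 256.2 249.3] yaw 1.586 d [ 21.5  72.6 -79.5] tool units tx 2.893 ty 0.904 tz 3.178 az -0.1038
scene 141 [[330.0, 93.0, 709.0], [362.0, 115.0, 753.0]]
scene 542 [[324.0, -206.0, 21.0], [404.0, -82.0, 96.0]]
scene 225 [[391.0, -34.0, 23.0], [452.0, 24.0, 88.0]]
side 656 [[324.0, -205.0, 21.0], [403.0, -81.0, 94.0]]
side 496 [[393.0, -36.0, 21.0], [454.0, 25.0, 83.0]]
```

>>> step_arm([
  {"tx": 0.96, "ty": 0.3, "tz": 0, "ax": 0, "ay": 0, "az": 0},
  {"tx": 0.96, "ty": 0.3, "tz": 0, "ax": 0, "ay": 0, "az": 0},
  {"tx": 0.97, "ty": 0.3, "tz": 0, "ax": 0, "ay": 0, "az": -0.05},
  {"tx": 0, "ty": 0, "tz": 0.6, "ax": 0, "ay": 0, "az": -0.054},
  {"tx": 0, "ty": 0, "tz": 0.8, "ax": 0, "ay": 0, "az": 0},
])

```text
clock: 16.73
eef_pos: [554.9, 328.2, 213.8]
tcp_rot: [3.141, -0.0, 1.749]
contact_force: [-0.2, 0.3, -2.5]
opening: 0.383
grasp_force: 64.8
```

>>> step_arm([
  {"tx": 0, "ty": 0, "tz": 0.8, "ax": 0, "ay": 0, "az": 0},
  {"tx": 0, "ty": 0, "tz": 0.6, "ax": 0, "ay": 0, "az": 0},
  {"tx": 0, "ty": 0, "tz": 0.2, "ax": 0, "ay": 0, "az": 0},
  {"tx": 0, "ty": 0, "tz": 0, "ax": 0, "ay": 0, "az": 0},
])

```text
clock: 17.23
eef_pos: [554.6, 327.2, 174.1]
tcp_rot: [-3.141, 0.0, 1.749]
contact_force: [0.7, 0.3, -1.9]
opening: 0.384
grasp_force: 64.7
```

```bash
python3 - <<'E'
from h import *
plan(555,328.8,169.8,1.749); print(np.round(r.sense()["contact_force"],2))
E
```

```text
pos [554.6 327.2 174.1] yaw 1.7489 d [ 0.4  1.6 -4.3] tool units tx 0.062 ty 0.028 tz 0.172 az -0.0001
[ 0.68  0.31 -1.9 ]
```

>>> step_arm([
  {"tx": 0.05, "ty": 0, "tz": 0.1, "ax": 0, "ay": 0, "az": 0},
  {"tx": 0, "ty": 0, "tz": 0.05, "ax": 0, "ay": 0, "az": 0},
  {"tx": 0, "ty": 0, "tz": 0.03, "ax": 0, "ay": 0, "az": 0},
  {"tx": 0, "ty": 0, "tz": 0, "ax": 0, "ay": 0, "az": 0},
])

```text
clock: 17.73
eef_pos: [554.5, 328.6, 170.3]
tcp_rot: [3.141, -0.0, 1.749]
contact_force: [-1.3, 0.0, 1.9]
opening: 0.383
grasp_force: 65.2
```

>>> step_arm([
  {"tx": 0, "ty": 0, "tz": 0, "ax": 0, "ay": 0, "az": 0},
  {"tx": 0, "ty": 0, "tz": 0, "ax": 0, "ay": 0, "az": 0},
  {"tx": 0, "ty": 0, "tz": 0, "ax": 0, "ay": 0, "az": 0},
  {"tx": 0, "ty": 0, "tz": 0, "ax": 0, "ay": 0, "az": 0},
], gripper=0.8)

```text
clock: 18.23
eef_pos: [554.3, 328.5, 169.7]
tcp_rot: [-3.142, 0.0, 1.749]
contact_force: [1.0, -0.3, -0.7]
opening: 0.802
grasp_force: 0.0
```

>>> step_arm([
  {"tx": 0, "ty": 0, "tz": -0.4, "ax": 0, "ay": 0, "az": 0},
  {"tx": 0, "ty": 0, "tz": -0.8, "ax": 0, "ay": 0, "az": 0},
  {"tx": 0, "ty": 0, "tz": -1, "ax": 0, "ay": 0, "az": 0},
  {"tx": 0, "ty": 0, "tz": -1, "ax": 0, "ay": 0, "az": 0},
  {"tx": 0, "ty": 0, "tz": -1, "ax": 0, "ay": 0, "az": 0},
])

```text
clock: 18.85
eef_pos: [554.5, 328.7, 277.5]
tcp_rot: [3.14, -0.001, 1.749]
contact_force: [0.1, 0.1, 0.2]
opening: 0.8
grasp_force: 0.0
```

```bash
python3 - <<'E'
from h import *
for n in("scene","wrist"):
    p,d,K,T=grab(n); P=cloud(d,K,T); h=cv2.cvtColor(p,cv2.COLOR_RGB2HSV)
    m=(P[...,2]>155)&(P[...,2]<178)&(P[...,0]>490)&(P[...,0]<612)&(P[...,1]>225)&(P[...,1]<520)&(h[...,1]>80)
    q=P[m][:,:2].astype(np.float32); print(n,len(q),cv2.minAreaRect(q),np.percentile(P[m],[1,50,99],axis=0).round(1).tolist())
    # pattern end and stop
    R=np.array([[np.cos(.0155),-np.sin(.0155)],[np.sin(.0155),np.cos(.0155)]]); W=np.dstack([(P[...,:2]-[460,0])@R-[102,0],P[...,2]-90])
    g=(abs(W[...,2]-131)<6)&(W[...,0]>30)&(W[...,0]<110)&(W[...,1]>150)&(W[...,1]<260); q=W[g]; print(" grip top wing'",len(q),np.percentile(q,[2,50,98],axis=0).round(1).tolist() if len(q) else "")
    g=(abs(W[...,2]-38)<5)&(W[...,0]>45)&(W[...,0]<90)&(W[...,1]>-420)&(W[...,1]<-230); q=W[g]; print(" pat",len(q),np.percentile(q[:,1],[99,99.9]).round(1) if len(q) else "")
plan(555,210,260,1.586)
E
```

```text
scene 1118 ((549.6406860351562, 366.08673095703125), (32.956138610839844, 269.2774658203125), 9.337053298950195) [[520.9, 235.7, 155.9], [549.7, 370.9, 167.9], [583.4, 495.8, 173.5]]
 grip top wing' 154 [[48.2, 196.6, 126.2], [70.7, 210.0, 131.7], [91.5, 220.5, 135.5]]
 pat 478 [-260.3 -259.2]
wrist 14013 ((551.1788330078125, 341.8251647949219), (33.468055725097656, 224.618408203125), 10.021467208862305) [[523.0, 235.6, 162.1], [548.8, 354.7, 167.7], [580.5, 449.6, 169.6]]
 grip top wing' 0 
 pat 0 
pos [555.9 329.4 279.6] yaw 1.7494 d [  -0.9 -119.4  -19.6] tool units tx -4.696 ty -0.883 tz 0.783 az 0.1040
```

Brush is back in place. Shut the gripper and go behind the stop grip (left side) to push it.

>>> step_arm([
  {"tx": -0.83, "ty": 0.58, "tz": 0, "ax": 0, "ay": 0, "az": 0},
  {"tx": -0.83, "ty": 0.58, "tz": 0, "ax": 0, "ay": 0, "az": 0},
  {"tx": -0.83, "ty": 0.58, "tz": 0, "ax": 0, "ay": 0, "az": 0},
  {"tx": -0.8, "ty": 0.58, "tz": 0, "ax": 0, "ay": 0, "az": 0.104},
  {"tx": 0, "ty": 0, "tz": 0, "ax": 0, "ay": 0, "az": 0},
], gripper=0, newtons=40)

```text
clock: 19.58
eef_pos: [627.5, 255.9, 274.3]
tcp_rot: [-3.141, 0.0, 1.583]
contact_force: [-0.4, -0.7, -0.4]
opening: -0.001
grasp_force: 0.0
```

>>> step_arm([
  {"tx": 0, "ty": 0, "tz": 0.9, "ax": 0, "ay": 0, "az": 0},
  {"tx": 0, "ty": 0, "tz": 0.9, "ax": 0, "ay": 0, "az": 0},
  {"tx": 0, "ty": 0, "tz": 0.9, "ax": 0, "ay": 0, "az": 0},
  {"tx": 0, "ty": 0, "tz": 0.2, "ax": 0, "ay": 0, "az": 0},
  {"tx": 0, "ty": 0, "tz": 0, "ax": 0, "ay": 0, "az": 0},
])

```text
clock: 20.2
eef_pos: [626.0, 258.0, 202.4]
tcp_rot: [-3.141, -0.0, 1.587]
contact_force: [1.0, -0.6, -0.0]
opening: 0.002
grasp_force: 0.0
```

```bash
python3 - <<'E'
from h import *
s=r.sense(); print(np.round(s["contact_force"],2),s["opening"])
plan(628,235,208,1.586)
E
```

```text
[ 0.98 -0.59 -0.04] 0.002426546887118182
pos [626.  258.  202.4] yaw 1.5871 d [  2.  -23.    5.6] tool units tx -0.920 ty 0.066 tz -0.223 az 0.0007
```

>>> step_arm([
  {"tx": -0.2, "ty": 0.05, "tz": -0.22, "ax": 0, "ay": 0, "az": 0},
  {"tx": -0.3, "ty": 0, "tz": 0, "ax": 0, "ay": 0, "az": 0},
  {"tx": -0.2, "ty": 0, "tz": 0, "ax": 0, "ay": 0, "az": 0},
  {"tx": -0.2, "ty": 0, "tz": 0, "ax": 0, "ay": 0, "az": 0},
  {"tx": -0.2, "ty": 0, "tz": 0, "ax": 0, "ay": 0, "az": 0},
])

```text
clock: 20.82
eef_pos: [627.7, 230.2, 207.9]
tcp_rot: [3.142, -0.0, 1.586]
contact_force: [-0.0, 1.3, 0.7]
opening: 0.002
grasp_force: 0.8
```

>>> step_arm([
  {"tx": -0.3, "ty": 0, "tz": 0, "ax": 0, "ay": 0, "az": 0},
  {"tx": -0.4, "ty": 0, "tz": 0, "ax": 0, "ay": 0, "az": 0},
  {"tx": -0.5, "ty": 0, "tz": 0, "ax": 0, "ay": 0, "az": 0},
  {"tx": -0.5, "ty": 0, "tz": 0, "ax": 0, "ay": 0, "az": 0},
  {"tx": -0.5, "ty": 0, "tz": 0, "ax": 0, "ay": 0, "az": 0},
])

```text
clock: 21.45
eef_pos: [628.6, 174.4, 207.8]
tcp_rot: [3.142, -0.0, 1.586]
contact_force: [0.1, 1.9, 0.3]
opening: -0.002
grasp_force: 0.9
```

```bash
cat >> h.py <<'E'
R=np.array([[np.cos(.0155),-np.sin(.0155)],[np.sin(.0155),np.cos(.0155)]])
def wing(P): return np.dstack([(P[...,:2]-[460,0])@R-[102,0],P[...,2]-90])
E
python3 - <<'E'
from h import *
s=r.sense(); print(np.round(s["contact_force"],2)); plan(628,-210,208,1.586)
p,d,K,T=grab("scene"); W=wing(cloud(d,K,T))
g=(abs(W[...,2]-131)<6)&(W[...,0]>30)&(W[...,0]<110)&(W[...,1]>0)&(W[...,1]<260)&(p.max(-1)<60); q=W[g]; print(len(q),np.percentile(q,[2,50,98],axis=0).round(1).tolist())
p,d,K,T=grab("wrist"); cv2.imwrite("pics/w5.png",p[:,:,::-1]); np.savez("w5.npz",p=p,d=d,K=K,T=T)
E
```

```text
[0.13 1.91 0.26]
pos [628.6 174.4 207.8] yaw 1.5858 d [-6.000e-01 -3.844e+02  2.000e-01] tool units tx -15.372 ty -0.252 tz -0.008 az -0.0002
10 [[60.9, 177.2, 126.4], [67.1, 181.4, 129.2], [79.6, 183.5, 133.9]]
```

View pics/w5.png

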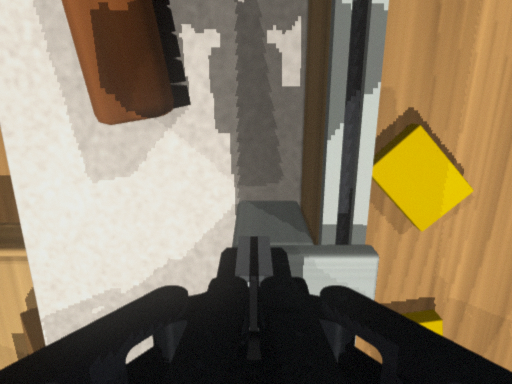

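The wrist view shows the fingers at (255,250) behind the block; the screw is hidden from here. I'll estimate its tip from the earlier wrist frame.

```bash
python3 - <<'E'
from h import *
z=np.load("w0.npz"); W=wing(cloud(z["d"],z["K"],z["T"]))
for v in range(180,206,2): print(v,W[v,364:388:4].round(0).tolist())
g=(abs(W[...,2]-131)<5)&(W[...,0]>30); print("grip",np.percentile(W[g],[2,98],axis=0).round(1))
E
```

```text
180 [[64.0, 183.0, 1.0], [57.0, 190.0, 31.0], [57.0, 192.0, 39.0], [57.0, 194.0, 48.0], [-58.0, 250.0, 334.0], [57.0, 198.0, 62.0]]
182 [[65.0, 181.0, 1.0], [57.0, 188.0, 31.0], [56.0, 191.0, 42.0], [57.0, 193.0, 49.0], [57.0, 195.0, 57.0], [57.0, 197.0, 65.0]]
184 [[66.0, 179.0, -1.0], [70.0, 180.0, -1.0], [57.0, 189.0, 42.0], [57.0, 191.0, 50.0], [57.0, 194.0, 58.0], [56.0, 196.0, 67.0]]
186 [[66.0, 177.0, -1.0], [70.0, 178.0, 0.0], [57.0, 187.0, 42.0], [57.0, 190.0, 50.0], [56.0, 193.0, 60.0], [57.0, 194.0, 67.0]]
188 [[67.0, 175.0, -0.0], [70.0, 176.0, 2.0], [65.0, 182.0, 24.0], [58.0, 188.0, 51.0], [57.0, 191.0, 60.0], [56.0, 193.0, 70.0]]
190 [[59.0, 178.0, 20.0], [64.0, 178.0, 19.0], [65.0, 180.0, 25.0], [68.0, 181.0, 26.0], [57.0, 190.0, 62.0], [57.0, 192.0, 69.0]]
192 [[59.0, 176.0, 22.0], [61.0, 178.0, 26.0], [66.0, 178.0, 24.0], [68.0, 179.0, 28.0], [57.0, 188.0, 62.0], [57.0, 190.0, 70.0]]
194 [[59.0, 175.0, 23.0], [61.0, 176.0, 28.0], [64.0, 178.0, 30.0], [68.0, 178.0, 28.0], [73.0, 178.0, 26.0], [56.0, 189.0, 73.0]]
196 [[60.0, 173.0, 23.0], [62.0, 174.0, 27.0], [64.0, 176.0, 30.0], [68.0, 176.0, 30.0], [71.0, 177.0, 31.0], [58.0, 187.0, 70.0]]
198 [[69.0, 165.0, -0.0], [62.0, 173.0, 28.0], [65.0, 174.0, 30.0], [68.0, 174.0, 30.0], [72.0, 175.0, 30.0], [77.0, 175.0, 26.0]]
200 [[70.0, 163.0, -1.0], [73.0, 164.0, 0.0], [65.0, 172.0, 31.0], [69.0, 173.0, 31.0], [72.0, 173.0, 31.0], [89.0, 166.0, 0.0]]
202 [[70.0, 161.0, 1.0], [74.0, 161.0, -0.0], [78.0, 162.0, 1.0], [82.0, 163.0, 1.0], [87.0, 163.0, -1.0], [90.0, 164.0, 1.0]]
204 [[71.0, 159.0, -0.0], [74.0, 160.0, 1.0], [78.0, 160.0, 1.0], [82.0, 161.0, 1.0], [87.0, 161.0, 0.0], [91.0, 162.0, -0.0]]
grip [[ 47.3 197.1 127.1]
 [ 90.1 219.5 132.4]]
```

>>> step_arm([
  {"tx": -0.7, "ty": 0, "tz": 0, "ax": 0, "ay": 0, "az": 0},
  {"tx": -0.8, "ty": 0, "tz": 0, "ax": 0, "ay": 0, "az": 0},
  {"tx": -0.8, "ty": 0, "tz": 0, "ax": 0, "ay": 0, "az": 0},
  {"tx": -0.8, "ty": 0, "tz": 0, "ax": 0, "ay": 0, "az": 0},
  {"tx": -0.8, "ty": 0, "tz": 0, "ax": 0, "ay": 0, "az": 0},
])

```text
clock: 22.18
eef_pos: [629.9, 76.3, 207.7]
tcp_rot: [-3.142, -0.0, 1.586]
contact_force: [0.9, 2.0, -0.9]
opening: 0.002
grasp_force: 1.0
```

>>> step_arm([
  {"tx": -0.8, "ty": 0, "tz": 0, "ax": 0, "ay": 0, "az": 0},
  {"tx": -0.8, "ty": 0, "tz": 0, "ax": 0, "ay": 0, "az": 0},
  {"tx": -0.8, "ty": 0, "tz": 0, "ax": 0, "ay": 0, "az": 0},
  {"tx": -0.8, "ty": 0, "tz": 0, "ax": 0, "ay": 0, "az": 0},
  {"tx": -0.8, "ty": 0, "tz": 0, "ax": 0, "ay": 0, "az": 0},
])

```text
clock: 22.8
eef_pos: [631.5, -23.4, 207.8]
tcp_rot: [-3.142, -0.0, 1.586]
contact_force: [1.6, 2.6, -0.2]
opening: -0.001
grasp_force: 1.0
```

>>> step_arm([
  {"tx": -0.8, "ty": 0, "tz": 0, "ax": 0, "ay": 0, "az": 0},
  {"tx": -0.8, "ty": 0, "tz": 0, "ax": 0, "ay": 0, "az": 0},
  {"tx": -0.8, "ty": 0, "tz": 0, "ax": 0, "ay": 0, "az": 0},
  {"tx": -0.8, "ty": 0, "tz": 0, "ax": 0, "ay": 0, "az": 0},
  {"tx": -0.7, "ty": 0, "tz": 0, "ax": 0, "ay": 0, "az": 0},
])

```text
clock: 23.42
eef_pos: [633.0, -120.9, 207.8]
tcp_rot: [3.142, 0.0, 1.586]
contact_force: [1.7, 2.6, -0.3]
opening: 0.0
grasp_force: 1.0
```

>>> step_arm([
  {"tx": -0.6, "ty": 0, "tz": 0, "ax": 0, "ay": 0, "az": 0},
  {"tx": -0.5, "ty": 0, "tz": 0, "ax": 0, "ay": 0, "az": 0},
  {"tx": -0.4, "ty": 0, "tz": 0, "ax": 0, "ay": 0, "az": 0},
  {"tx": -0.3, "ty": 0, "tz": 0, "ax": 0, "ay": 0, "az": 0},
  {"tx": -0.2, "ty": 0, "tz": 0, "ax": 0, "ay": 0, "az": 0},
])

```text
clock: 24.05
eef_pos: [633.8, -169.9, 207.8]
tcp_rot: [3.142, -0.0, 1.586]
contact_force: [1.0, 2.2, 0.4]
opening: 0.005
grasp_force: 0.8
```

```bash
python3 - <<'E'
from h import *
s=r.sense(); print(np.round(s["contact_force"],2)); plan(628,-197.5,208,1.586)
for n in("scene","side"):
    p,d,K,T=grab(n); W=wing(cloud(d,K,T)); cv2.imwrite(f"pics/{n}6.png",p[:,:,::-1])
    g=(abs(W[...,2]-38)<5)&(W[...,0]>45)&(W[...,0]<90)&(W[...,1]>-420)&(W[...,1]<-235); q=W[g]; print(n,"pat",len(q),np.percentile(q[:,1],[98,99,99.9]).round(1) if len(q) else "")
    g=(W[...,2]>45)&(W[...,2]<76)&(W[...,0]>48)&(W[...,0]<95)&(W[...,1]<-150)&(W[...,1]>-300); q=W[g]; print(" block right",len(q),np.percentile(q[:,1],[1,50,99]).round(1) if len(q) else "")
E
```

```text
[0.96 2.23 0.39]
pos [ 633.8 -169.9  207.8] yaw 1.586 d [ -5.8 -27.6   0.2] tool units tx -1.101 ty -0.249 tz -0.007 az 0.0000
scene pat 350 [-276.5 -263.3 -259.4]
 block right 70 [-178.3 -174.3 -170.5]
side pat 278 [-261.3 -260.1 -257.1]
 block right 128 [-217.2 -176.  -169.8]
```

>>> step_arm([
  {"tx": -0.18, "ty": 0, "tz": 0, "ax": 0, "ay": 0, "az": 0},
  {"tx": -0.18, "ty": 0, "tz": 0, "ax": 0, "ay": 0, "az": 0},
  {"tx": -0.16, "ty": 0, "tz": 0, "ax": 0, "ay": 0, "az": 0},
  {"tx": -0.14, "ty": 0, "tz": 0, "ax": 0, "ay": 0, "az": 0},
  {"tx": -0.1, "ty": 0, "tz": 0, "ax": 0, "ay": 0, "az": 0},
])

```text
clock: 24.78
eef_pos: [633.9, -188.8, 207.7]
tcp_rot: [-3.141, -0.0, 1.586]
contact_force: [-0.9, 1.4, 0.6]
opening: 0.003
grasp_force: 0.8
```

>>> step_arm([
  {"tx": -0.02, "ty": 0, "tz": 0, "ax": 0, "ay": 0, "az": 0},
  {"tx": -0.02, "ty": 0, "tz": 0, "ax": 0, "ay": 0, "az": 0},
  {"tx": -0.02, "ty": 0, "tz": 0, "ax": 0, "ay": 0, "az": 0},
  {"tx": -0.02, "ty": 0, "tz": 0, "ax": 0, "ay": 0, "az": 0},
])

```text
clock: 25.28
eef_pos: [634.0, -190.5, 207.7]
tcp_rot: [-3.141, -0.0, 1.586]
contact_force: [-0.1, 1.8, 0.2]
opening: -0.009
grasp_force: 0.8
```

```bash
python3 - <<'E'
from h import *
s=r.sense(); print(np.round(s["contact_force"],2)); plan(628,-197.5,208,1.586)
p,d,K,T=grab("scene"); a=cv2.resize(p[100:220,140:290,::-1],None,fx=2.66,fy=2.66,interpolation=cv2.INTER_CUBIC)
p,d,K,T=grab("side"); b=cv2.resize(p[110:230,200:350,::-1],None,fx=2.66,fy=2.66,interpolation=cv2.INTER_CUBIC)
cv2.imwrite("pics/gap.png",np.hstack([a,b])[:, :800])
E
```

```text
[-0.09  1.77  0.24]
pos [ 634.  -190.5  207.7] yaw 1.5861 d [-6.  -7.   0.3] tool units tx -0.276 ty -0.244 tz -0.012 az 0.0001
```

View pics/gap.png

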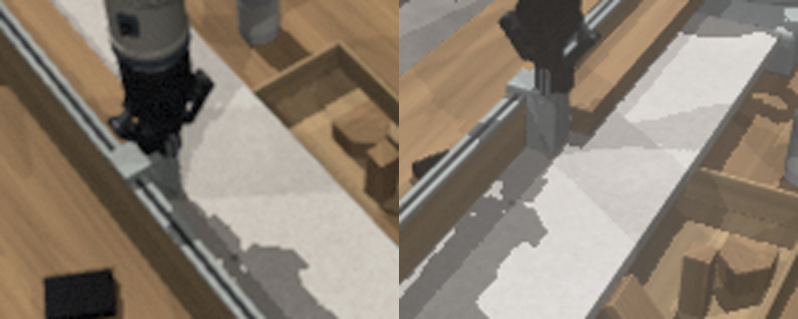

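The gap is not visible: the block at (545,115) on the right is close to the board's end at about (590,130). I'll go on by feel.

>>> step_arm([
  {"tx": -0.02, "ty": 0, "tz": 0, "ax": 0, "ay": 0, "az": 0},
  {"tx": -0.02, "ty": 0, "tz": 0, "ax": 0, "ay": 0, "az": 0},
  {"tx": -0.02, "ty": 0, "tz": 0, "ax": 0, "ay": 0, "az": 0},
  {"tx": -0.02, "ty": 0, "tz": 0, "ax": 0, "ay": 0, "az": 0},
])

```text
clock: 25.88
eef_pos: [634.1, -192.6, 207.8]
tcp_rot: [-3.142, 0.0, 1.586]
contact_force: [-0.9, 2.4, -1.1]
opening: -0.001
grasp_force: 0.8
```

>>> step_arm([
  {"tx": -0.02, "ty": 0, "tz": 0, "ax": 0, "ay": 0, "az": 0},
  {"tx": -0.02, "ty": 0, "tz": 0, "ax": 0, "ay": 0, "az": 0},
  {"tx": -0.02, "ty": 0, "tz": 0, "ax": 0, "ay": 0, "az": 0},
  {"tx": -0.02, "ty": 0, "tz": 0, "ax": 0, "ay": 0, "az": 0},
])

```text
clock: 26.38
eef_pos: [634.1, -194.6, 207.8]
tcp_rot: [3.142, -0.0, 1.586]
contact_force: [-1.3, 2.2, -1.0]
opening: 0.002
grasp_force: 0.8
```

>>> step_arm([
  {"tx": -0.02, "ty": 0, "tz": 0, "ax": 0, "ay": 0, "az": 0},
  {"tx": -0.02, "ty": 0, "tz": 0, "ax": 0, "ay": 0, "az": 0},
  {"tx": -0.02, "ty": 0, "tz": 0, "ax": 0, "ay": 0, "az": 0},
])

```text
clock: 26.75
eef_pos: [634.2, -196.1, 207.8]
tcp_rot: [3.142, -0.0, 1.586]
contact_force: [0.4, 1.6, -2.0]
opening: 0.002
grasp_force: 0.8
```

>>> step_arm([
  {"tx": -0.02, "ty": 0, "tz": 0, "ax": 0, "ay": 0, "az": 0},
  {"tx": -0.02, "ty": 0, "tz": 0, "ax": 0, "ay": 0, "az": 0},
  {"tx": -0.02, "ty": 0, "tz": 0, "ax": 0, "ay": 0, "az": 0},
])

```text
clock: 27.12
eef_pos: [634.2, -197.6, 207.8]
tcp_rot: [3.142, -0.0, 1.586]
contact_force: [-0.8, 1.1, -0.7]
opening: -0.001
grasp_force: 0.8
```

>>> step_arm([
  {"tx": -0.02, "ty": 0, "tz": 0, "ax": 0, "ay": 0, "az": 0},
  {"tx": -0.02, "ty": 0, "tz": 0, "ax": 0, "ay": 0, "az": 0},
  {"tx": -0.02, "ty": 0, "tz": 0, "ax": 0, "ay": 0, "az": 0},
])

```text
clock: 27.5
eef_pos: [634.2, -198.7, 207.8]
tcp_rot: [3.142, -0.001, 1.586]
contact_force: [-0.8, 4.6, 0.0]
opening: 0.004
grasp_force: 2.5
```

>>> step_arm([
  {"tx": 0, "ty": 0, "tz": 0, "ax": 0, "ay": 0, "az": 0},
  {"tx": 0, "ty": 0, "tz": 0, "ax": 0, "ay": 0, "az": 0},
])

```text
clock: 27.75
eef_pos: [634.2, -198.7, 207.8]
tcp_rot: [-3.142, -0.0, 1.586]
contact_force: [-0.9, 4.9, -0.2]
opening: -0.001
grasp_force: 2.4
```

Steady contact at about 3 N beyond the drag, under the board's slip limit. Backing off and rising.

>>> step_arm([
  {"tx": 0.1, "ty": 0, "tz": 0, "ax": 0, "ay": 0, "az": 0},
  {"tx": 0.3, "ty": 0, "tz": 0, "ax": 0, "ay": 0, "az": 0},
  {"tx": 0.8, "ty": 0, "tz": 0, "ax": 0, "ay": 0, "az": 0},
  {"tx": 0.8, "ty": 0, "tz": -0.5, "ax": 0, "ay": 0, "az": 0},
  {"tx": 0.5, "ty": 0, "tz": -1, "ax": 0, "ay": 0, "az": 0},
])

```text
clock: 28.38
eef_pos: [632.7, -134.3, 245.5]
tcp_rot: [-3.14, -0.001, 1.587]
contact_force: [-0.0, 0.1, 0.4]
opening: 0.003
grasp_force: 0.0
```

>>> step_arm([
  {"tx": 0.5, "ty": -0.5, "tz": -1, "ax": 0, "ay": 0, "az": 0},
  {"tx": 0.5, "ty": -0.5, "tz": -1, "ax": 0, "ay": 0, "az": 0},
  {"tx": 0.5, "ty": -0.5, "tz": -1, "ax": 0, "ay": 0, "az": 0},
  {"tx": 0.5, "ty": -0.5, "tz": 0, "ax": 0, "ay": 0, "az": 0},
  {"tx": 0, "ty": 0, "tz": 0, "ax": 0, "ay": 0, "az": 0},
])

```text
clock: 29.0
eef_pos: [581.6, -85.9, 320.2]
tcp_rot: [-3.141, -0.0, 1.587]
contact_force: [-0.8, 0.1, -0.0]
opening: 0.001
grasp_force: 0.0
```

```bash
python3 - <<'E'
from h import *
print(np.round(r.sense()["contact_force"],2))
for n in("scene","side"):
    p,d,K,T=grab(n); W=wing(cloud(d,K,T)); z=np.load(n+"0.npz"); W0=wing(cloud(z["d"],z["K"],z["T"]))
    for t,w in(("before",W0),("now",W)):
        g=(abs(w[...,2]-38)<5)&(w[...,0]>45)&(w[...,0]<90)&(w[...,1]>-420)&(w[...,1]<-245); q=w[g]; print(n,t,"pat",len(q),np.percentile(q[:,1],[97,99]).round(1))
    g=(abs(W[...,2]-131)<6)&(W[...,0]>45)&(W[...,0]<95)&(W[...,1]>-300)&(W[...,1]<-150); q=W[g]; print(" grip",len(q),np.percentile(q[:,1],[2,98]).round(1) if len(q) else "")
    b=(W[...,0]<-105)&(W[...,0]>-260)&(W[...,1]>-296)&(W[...,1]<105)&(W[...,2]>-72)&(W[...,2]>W0[...,2]+8)
    cn,lab,st,_=cv2.connectedComponentsWithStats(b.astype(np.uint8))
    for i in range(1,cn):
        if st[i,4]>40: print(" in box",st[i,4],np.percentile(W[lab==i],[2,98],axis=0).round().tolist())
E
```

```text
[-0.76  0.08 -0.05]
scene before pat 466 [-261.9 -260. ]
scene now pat 364 [-290.9 -288.7]
 grip 110 [-235.8 -210.4]
 in box 1360 [[-196.0, -112.0, 554.0], [-106.0, 6.0, 641.0]]
 in box 533 [[-240.0, -204.0, -68.0], [-159.0, -81.0, 6.0]]
 in box 226 [[-172.0, -33.0, -69.0], [-110.0, 25.0, -3.0]]
side before pat 300 [-259.9 -258.9]
side now pat 257 [-262.2 -259.2]
 grip 33 [-232.8 -210.7]
 in box 1096 [[-241.0, -49.0, 554.0], [-107.0, 6.0, 606.0]]
 in box 660 [[-241.0, -204.0, -70.0], [-160.0, -80.0, 4.0]]
 in box 501 [[-169.0, -35.0, -68.0], [-108.0, 25.0, -6.0]]
```

```bash
python3 -c "
from rig import workorder
print(workorder.sign_off())"
```

```text
the job is handed in; nothing more can be done
None
```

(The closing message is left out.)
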